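# Load the tube and hold the index plunger back

### The job

Take the long thick steel tube (the longer of the two thick round ones) out of the stock bin, lay it in the two V supports on the dial of the indexing jig so that it rests in both, and let go of it. Then grip the black T-handle of the jig's spring-loaded index plunger, pull it straight up as far as it goes so that the pin is clear of its hole in the dial, and finish while still holding it there so that I can turn the dial. Leave the other stock in the bin and do not knock about the mallet or the jar.

Things in the scene. Friction and masses are not known exactly. Their poses are not given: they have to be found in the camera images.
- tube_mid (a point): centre of the tube to load: plain steel round tube, 24 mm outside diameter, 110 mm long, 0.09 to 0.18 kg, lying loose in the bin; its own y axis runs along the tube, both ends alike. It is the only thing in the bin both 24 mm thick and 110 mm long. Its neighbours leave at least 25 mm free on both sides of its middle
- bin: open wooden bin with the stock, fixed for the job; outside 320 (x) by 220 (y) by 40 mm high, walls and floor 5 mm thick; origin at the centre of its underside, on the bench top; z up. It may stand on the robot's left or right
- jig: indexing jig, fixed: aluminium base plate 230 (x) by 260 (y) by 12 mm; on it a round steel dial of radius 100 mm whose top is 30 mm above the bench and whose centre is the origin (origin at bench height, z up). The two V supports stand on the dial, and the plunger in a grey bracket at the dial's rim on the jig's +y side (bracket top 62 mm, round barrel to 76 mm above the bench, under the T-handle)
- cradle (a point): where the centre of the tube lies when it rests in the V supports: 60 mm above the bench, 30 mm above the dial. Its y axis is the direction of the Vs (along the tube), x across, z up. The two dark steel 90-degree V supports are 12 mm thick, centred 34 mm to either side of this point along y, 48 mm wide across their tops, which reach 67 mm above the bench; between them is a free gap of 56 mm for the fingers
- handle (a point): centre of the plunger's black T-handle, a bar 14 mm thick (along this point's x), 40 mm long (y) and 26 mm high (z up); it is 103 mm above the bench with the plunger down, 75 mm from the dial centre on the jig's +y side, and rises with the plunger; 14 mm of free height lie between its underside and the barrel below
- plunger (a joint): how far the plunger is pulled up, in m: 0 = pin seated 12 mm deep in its hole in the dial, 0.022 = fully back against its stop; moves straight up. A spring pushes it down with about 6 N when seated and 11.5 N fully back, and it returns by itself when let go; it weighs 0.1 kg
- short_tube_mid (a point): centre of a short tube that stays in the bin: 24 mm diameter, 50 mm long, along its y
- slim_rod_mid (a point): centre of a slim rod that stays in the bin: 12 mm diameter, 110 mm long, along its y
- square_bar_mid (a point): centre of a square bar that stays in the bin: 20 by 20 mm, 100 mm long, along its y
- collar0_mid (a point): centre of a collar ring that stays in the bin: 30 mm outside diameter, 12 mm high, lying flat
- collar1_mid (a point): a second such collar, which also stays in the bin
- mallet_head (a point): centre of the head (50 by 115 by 46 mm) of a wooden mallet lying on the bench; its 240 mm handle runs along its -x; leave it alone
- jar: closed amber jar, 70 mm diameter, 75 mm high, origin at the centre of its underside; leave it alone

How it is judged (in metres and radians):
On the way, in this order (a step that is already met when the one before it is completed fails the run):
1. the long thick tube rests in both V supports, let go of (x of tube_mid in the frame of cradle between -0.006 and 0.006 m and y of tube_mid in the frame of cradle between -0.02 and 0.02 m and z of tube_mid in the frame of cradle between -0.006 and 0.006 m and angle between the y axis of tube_mid and the y axis of cradle, either way round below 0.12 rad and contact force between the fingers and tube below 0.2 N), for 0.2 s.
2. the plunger is pulled fully back by the gripper (value of joint plunger above 0.019 m and contact force between the fingers and plunger above 2 N), for 0.3 s.
At the end, for the whole second after the job is handed in: The fingers hold the plunger over 19 of its 22 mm back (over 2 N contact) through the last second; the tube lies still in both Vs, untouched (centre within 6 mm across and in height, 20 mm along, 0.12 rad in direction); the other stock is still in the bin (all of step 1 and all of step 2 and linear speed of tube below 0.02 m/s and x of short_tube_mid in the frame of bin between -0.16 and 0.16 m and y of short_tube_mid in the frame of bin between -0.11 and 0.11 m and z of each of short_tube_mid, slim_rod_mid, square_bar_mid, collar0_mid, collar1_mid in the frame of bin below 0.04 m and x of slim_rod_mid in the frame of bin between -0.16 and 0.16 m and y of slim_rod_mid in the frame of bin between -0.11 and 0.11 m and x of square_bar_mid in the frame of bin between -0.16 and 0.16 m and y of square_bar_mid in the frame of bin between -0.11 and 0.11 m and x of collar0_mid in the frame of bin between -0.16 and 0.16 m and y of collar0_mid in the frame of bin between -0.11 and 0.11 m and x of collar1_mid in the frame of bin between -0.16 and 0.16 m and y of collar1_mid in the frame of bin between -0.11 and 0.11 m); the arm keeps its last pose, push and grip.
It fails at once if other stock is lifted out of the bin (z of any of short_tube_mid, slim_rod_mid, square_bar_mid, collar0_mid, collar1_mid in the frame of bin above 0.06 m).
It fails at once if the mallet or the jar is knocked about (moved more than 40 mm) (distance of any of mallet_head, jar from where it was at the start of the episode above 0.04 m).
It also fails if it takes over 50 s, if anything falls off the work surface, if the arm or the gripper's body presses on something with over 40 N, if the wrist force passes 120 N, or if a joint passes its speed limit or range.

### The arm

A 6-joint arm with a two-finger parallel gripper is mounted at the origin on the work surface. World frame = base frame: x ahead of the robot, y to its left, z up, the work surface at z = 0. Lengths are in mm, angles in rad, forces in N, time in s.
With the tool pointing down it reaches from about 350 to 975 mm from the base axis. Payload 4.9 kg.
Tool frame: the origin (TCP) lies midway between the tips of the shut fingers; the grasp point (between the pads) lies 19 mm behind it; z points along the fingers, y is the direction in which the jaws open and shut (so a half turn about z gives the same grasp; the last joint's range is limited). The gripper opens to 85 mm and grips with 20 to 120 N. Pads are 22 mm wide; open, the fingers measure 114 mm over their backs; the gripper's body (76 mm by 85 mm) begins 54 mm behind the grasp point. The pads swing forward as they close: fully open they stand 13 mm farther back than shut.
Start: joints at [-1.302, 0.053, 1.613, -0, 1.476, -0.119], TCP at [236.339, -578.572, 231.304] pointing down, gripper open.
Joint ranges: [-3.01, 3.01], [-1.01, 2.22], [0.06, 2.58], [-1.02, 4.17], [0.09, 2.62], [-3.14, 3.14]. Speed limits (rad/s): [2.57, 2.57, 3.14, 3.14, 3.14, 3.14].

### API

Orientations are given as a unit quaternion [x, y, z, w].
In Python, from cell import ctrl gives the robot as it stands.
- The arm moves only by the tool arm_command, never from a script. Its argument "series" is a list that holds one entry, the list of rows, each a list of 5 numbers: the shift along the tool's x, y, z in mm, then the turn about the tool's z in rad, then the opening, from -1 (shut) to 1 (fully open). A call has 1 to 20 rows; each row is the pose to reach, as a shift and turn from the pose measured when the call began, along the tool's axes at that moment; what a row does not reach only later rows make up. A row lasts 1/8 s, in which the tool goes at most 62.5 mm and 10.7 degrees, less where a joint would pass 70% of its speed; a pose out of reach is approached as far as the arm can. A call with a gripper value outside its range is refused whole. The fingers move at their own pace and stop on an object; "squeeze" is the grip in N (left out, the last holds). Time passes only in rows, so rows that repeat a pose let the fingers close. It gives the time, the measured TCP pose, the force and the opening at its end, in the units of the state.
- ctrl.get_state(): the state, without advancing time (a new reading comes with each control period).
- ctrl.capture(name): name is "scene" or "side" or "wrist"; returns (picture, depth): 420x560x3 uint8, red, green, blue; 420x560 float32, mm along the optical axis (not along the pixel's ray), 0 where there is no reading.
- ctrl.camera_params(name): a dict with "camera_matrix" (3x3 intrinsics, pixels), "position" and "attitude" of the camera in the world. Camera axes: x right, y up, looking along -z (the intrinsics and any distortion apply to the point x, -y, -z); pixel columns grow to the right and rows downward; lengths in mm; the calibration is good to about 2 mm. A picture is of the moment at which its call begins: read the wrist's pose just before it. camera_params takes no time and is no camera call; for the wrist camera it gives the pose at the moment of the call.
- ctrl.hand_in(): hands the job in, once; it reports no verdict.
Trained networks look in the newest picture that a camera, given by its name, has taken for a name from the list of things; names that differ only in an ending like _2 or _b are one class to them, and where a whole thing is asked for, a point or a joint stands for the part that bears it (a point fixed in the world has none). Each returns a list of dicts, best first, with "conf" (0 to 1); they miss things now and then, are a little off and sometimes report something else, mostly with a low value. They report only what shows in the picture. A call takes as long as a camera call.
- ctrl.outline_of(name, camera): "mask" (420x560 bool, what is visible of it) and "position" ([column, row] in pixels, amid what is visible of it).
The state is a dict: "clock": time; "joint_positions": joint angles; "joint_vel": joint speeds; "joint_efforts": joint torques, N m; "eef_pos": TCP position; "orientation": TCP orientation; "contact_force": force on the tool from outside, world axes, zero at the start; "moment": the same for the moment, N m; "width": finger opening in mm.
Only numpy, scipy, OpenCV 4.12 (cv2) and the standard library are available. Lean on these libraries where they do the work, as an engineer would, in place of code of your own. Each camera call takes 0.05 s, during which the arm holds its last target.

## Working session

There is one attempt and no reset: what is moved stays moved. The work goes in short steps, Python scripts to look and compute and a tool call to move; the robot and the scene stay as the last step left them, time stands still between calls to the robot, and variables do not carry over. Pictures are saved under pics/ and viewed, and the job is handed in when it is done.

Besides the shell and the picture viewer there is one more tool, called after "Call:" in YAML: its name, and indented under it one key for each argument. arm_command: Moves the arm, as the interface text tells. Its arguments: {"type":"object","properties":{"series":{"type":"array"},"squeeze":{"type":"number"}},"required":["series"]}

```bash
mkdir -p pics; ls
cat > h.py <<'E'
from cell import ctrl
import numpy as np, cv2
from scipy.spatial.transform import Rotation as R
def rot(a):
    a=np.array(a,float)
    return R.from_quat(a).as_matrix() if a.size==4 else a.reshape(3,3)
def pts(cam,depth,p=None):
    p=p or ctrl.camera_params(cam); K=np.array(p['camera_matrix'])
    v,u=np.indices(depth.shape)
    X=(u-K[0,2])/K[0,0]*depth; Y=(v-K[1,2])/K[1,1]*depth
    P=np.stack([X,-Y,-depth],-1)
    return P@rot(p['attitude']).T+np.array(p['position'])
def save(n,im): cv2.imwrite('pics/'+n+'.png',cv2.cvtColor(im,cv2.COLOR_RGB2BGR))
E
python3 - <<'E'
from h import *
for c in ['scene','side','wrist']:
    p=ctrl.camera_params(c); print(c,p)
    im,d=ctrl.capture(c); save(c+'0',im); np.savez('/tmp/'+c+'0.npz',im=im,d=d,P=pts(c,d,p))
print(ctrl.get_state())
E
```

```text
pics
scene {'camera_matrix': array([[500.61357389,   0.        , 276.78645829],
       [  0.        , 500.61357389, 210.66274162],
       [  0.        ,   0.        ,   1.        ]]), 'position': array([1232.09148246,  429.78809069, 1002.40232539]), 'attitude': array([0.16919536, 0.2711347 , 0.80465409, 0.50039054])}
side {'camera_matrix': array([[427.37327211,   0.        , 285.19283925],
       [  0.        , 427.37327211, 212.21336811],
       [  0.        ,   0.        ,   1.        ]]), 'position': array([277.18198823, 670.45955416, 737.57936029]), 'attitude': array([-0.09487108,  0.36103058,  0.89044469, -0.26031643])}
wrist {'camera_matrix': array([[363.38340235,   0.        , 281.47252249],
       [  0.        , 363.38340235, 209.5020506 ],
       [  0.        ,   0.        ,   1.        ]]), 'position': array([ 312.07568594, -547.1107339 ,  372.81062543]), 'attitude': array([-0.13425606,  0.09153376, -0.5499642 ,  0.81922906])}
{'clock': 0.15, 'joint_positions': array([-1.30201271e+00,  5.32229007e-02,  1.61397742e+00, -1.51670637e-05,
        1.47598278e+00, -1.18976372e-01]), 'joint_vel': array([-0.00063818, -0.00169487, -0.00426232, -0.00162069, -0.00025319,
        0.00055936]), 'joint_efforts': array([ 8.47566685e-05, -3.94243455e+01, -3.70720875e+01, -2.34419676e-04,
        4.59377145e-03,  1.46566134e-05]), 'eef_pos': array([ 236.20364755, -578.12738517,  230.33516648]), 'orientation': array([ 9.81263624e-01,  1.92668286e-01, -6.70372483e-05, -7.92429862e-04]), 'contact_force': array([-0.11912176,  0.2996157 , -0.20539097]), 'moment': array([0.00906869, 0.02075155, 0.01382764]), 'width': 85.65507622045999}
```

View pics/scene0.png

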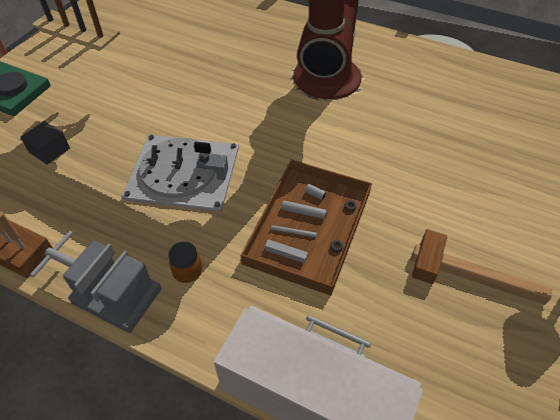

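View pics/side0.png

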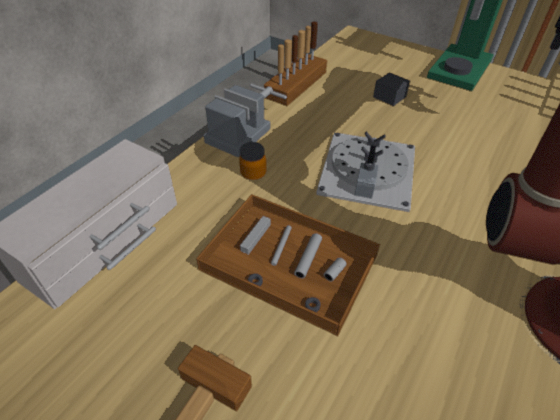

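View pics/wrist0.png

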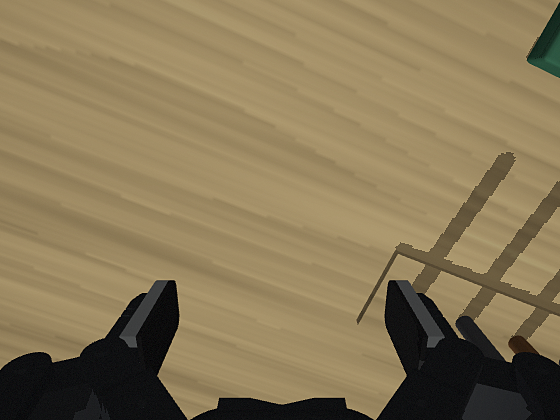

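The scene picture shows the bin at about (308,225) with the long thick tube at (303,211). The slim rod is at (293,232) and the square bar at (286,252). The jig is at (183,170) with its black handle at (203,147), the jar at (185,260), and the mallet at (432,255).

```bash
cat > m.py <<'E'
from h import *
import sys
for c in ['scene','side']:
    im,d=ctrl.capture(c); P=pts(c,d)
    ov=im.copy()
    for n in ['tube_mid','handle','cradle','jig','plunger','bin','jar','mallet_head','short_tube_mid','slim_rod_mid']:
        try: r=ctrl.outline_of(n,c)
        except Exception as e: print(n,e); continue
        for o in r[:2]:
            m=o['mask']&(d>0); q=P[m]
            if len(q)<5: continue
            qc=q[:,:2]-np.median(q[:,:2],0); w,v=np.linalg.eigh(np.cov(qc.T))
            e=v[:,1]; t=qc@e
            print(c,n,round(o['conf'],2),np.round(o['position']),m.sum(),'mean',q.mean(0).round(1),'min',np.percentile(q,2,axis=0).round(1),'max',np.percentile(q,98,axis=0).round(1),'axis',np.degrees(np.arctan2(e[1],e[0])).round(1),'len',round(np.ptp(t)))
        if r and n in('tube_mid','handle','jig'):
            ov[r[0]['mask']]=ov[r[0]['mask']]//2+np.array([120,0,0],np.uint8)
    save(c+'_ov',ov); np.savez('/tmp/'+c+'1.npz',im=im,d=d,P=P)
E
python3 m.py
```

```text
scene tube_mid 0.77 [302. 205.] 434 mean [531.1 159.3  24.9] min [512.9 106.3   8.7] max [546.3 210.1  32.5] axis 101.0 len 109
scene handle 0.61 [203. 146.] 189 mean [ 523.1 -128.8  103.3] min [ 453.1 -198.5   30.3] max [ 534.8 -107.5  119.1] axis 52.7 len 122
scene cradle 0.89 [183. 177.] 6678 mean [ 562.6 -174.7   28. ] min [ 420.6 -319.2    4.9] max [673.3 -51.2 100.4] axis 109.1 len 274
scene jig 0.34 [288. 252.] 464 mean [658.4 170.9  22.5] min [644.9 122.7   7.4] max [668.1 217.9  29.5] axis 94.6 len 99
scene plunger 0.44 [202. 146.] 148 mean [ 526.7 -124.5  107.7] min [ 517.6 -141.5   86.3] max [ 534.1 -107.5  119.4] axis 107.4 len 39
scene bin 0.66 [311. 227.] 8904 mean [559.2 185.1  12.2] min [397.2  74.    2.2] max [720.3 295.8  41.9] axis -174.0 len 359
scene bin 0.46 [204. 146.] 186 mean [ 524.9 -124.8  105.5] min [ 511.6 -143.9   78.3] max [ 534.3 -107.1  119.2] axis 104.2 len 40
scene jar 0.55 [185. 262.] 1028 mean [804.4  -6.6  57.4] min [769.9 -39.    8.2] max [828.3  17.6  79.1] axis 136.1 len 67
scene mallet_head 0.87 [458. 272.] 3390 mean [528.7 561.6  32.7] min [
[... 1182 characters left out ...]
   1.9] max [712.7 302.3  39.9] axis -176.4 len 322
side jar 0.89 [253. 161.] 900 mean [781.9  -2.7  49.3] min [757.5 -40.    3.5] max [817.8  19.   76.1] axis -152.7 len 80
side mallet_head 0.65 [207. 382.] 3400 mean [518.  487.1  38.8] min [466.6 441.7   7.5] max [575.4 548.5  47.9] axis -168.7 len 118
side short_tube_mid 0.79 [336. 269.] 273 mean [457.5 164.3  23.5] min [447.5 136.4   6.8] max [469.3 185.8  30. ] axis 83.2 len 68
side short_tube_mid 0.32 [252. 160.] 909 mean [782.5  -3.3  49. ] min [757.5 -42.1   3.5] max [818.7  19.   76.1] axis 141.9 len 161
side slim_rod_mid 0.49 [281. 248.] 217 mean [588.3 167.5  14.5] min [574.3 112.9   5.9] max [603.9 213.9  18.5] axis 104.0 len 109
```

Run:
```python
from h import *
a=[np.load(f'/tmp/{c}1.npz') for c in('scene','side')]
for c,z in zip(('scene','side'),a):
    P=z['P'];im=z['im']
    if c=='scene': s=(slice(120,220),slice(115,250))
    else: s=(slice(125,215),slice(310,425))
    cv2.imwrite(f'pics/crop_{c}.png',cv2.resize(cv2.cvtColor(im[s],cv2.COLOR_RGB2BGR),None,fx=5.5,fy=5.5,interpolation=cv2.INTER_CUBIC))
    q=P[s].reshape(-1,3); ok=(q[:,0]>380)&(q[:,0]<710)&(q[:,1]<-20)&(q[:,1]>-350); q=q[ok]
    # plate 
    m=q[(q[:,2]>7)&(q[:,2]<60)]
    print(c,'plate/jig rect',cv2.minAreaRect(m[:,:2].astype(np.float32)))
    dl=q[(q[:,2]>25)&(q[:,2]<34)]; print('dial',cv2.minEnclosingCircle(dl[:,:2].astype(np.float32)),np.median(dl[:,2]),'mean',dl.mean(0))
    v=q[(q[:,2]>38)&(q[:,2]<72)]; print('V pts',len(v)); 
    lab=np.float32(v[:,:2]); 
    if len(v)>10:
        _,l,cen=cv2.kmeans(lab,3,None,(3,50,.1),5,0); print(cen,np.bincount(l.ravel()))
    h=q[q[:,2]>92]; print('handle',h.mean(0),cv2.minAreaRect(h[:,:2].astype(np.float32)))
```

```text
scene plate/jig rect ((547.9566650390625, -176.53656005859375), (264.1439208984375, 288.847412109375), 20.95687484741211)
dial ((540.10595703125, -183.4530792236328), 115.61198425292969) 30.74032569183487 mean [ 560.72912479 -197.34710137   30.63425643]
V pts 665
[[ 522.0412   -99.42837]
 [ 564.1204  -258.9635 ]
 [ 542.78906 -194.29655]] [423 127 115]
handle [ 526.10361674 -124.85419197  108.84851806] ((525.4996337890625, -126.20344543457031), (19.685474395751953, 40.60990524291992), 24.949552536010742)
side plate/jig rect ((540.0985107421875, -187.4967041015625), (230.1395263671875, 264.5976257324219), 17.781230926513672)
dial ((540.2343139648438, -181.6021728515625), 116.78759002685547) 29.061741789461564 mean [ 540.40735543 -192.65461874   29.0634974 ]
V pts 672
[[ 541.49774 -191.23247]
 [ 562.21173 -256.41077]
 [ 510.51096  -94.75967]] [103 120 449]
handle [ 517.90526349 -117.86540234  109.98305837] ((520.105712890625, -125.1090087890625), (13.667893409729004, 39.714134216308594), 17.52443504333496)
```

View pics/crop_scene.png

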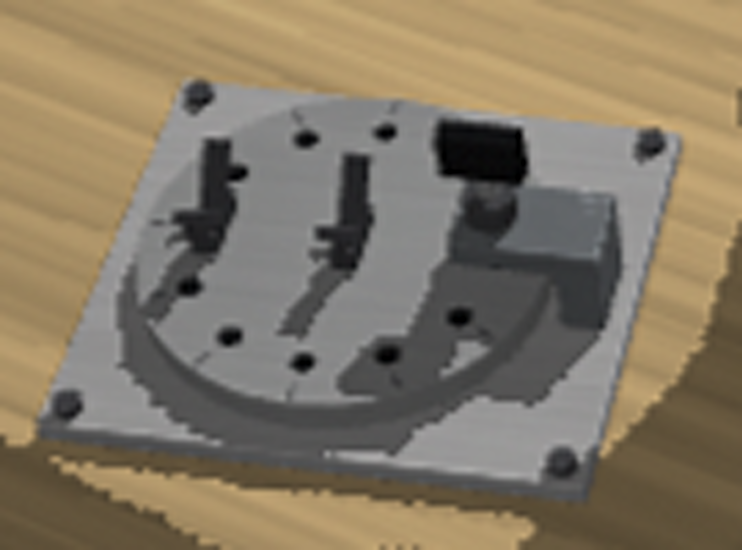

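View pics/crop_side.png

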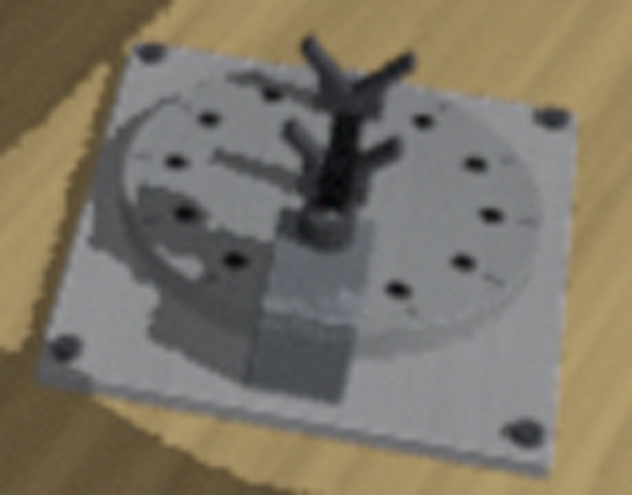

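The scene crop shows the two Vs at crop pixels (212,200) and (348,215) and the handle at (482,150). The Vs lie in line with the handle along the jig's y axis. The side crop agrees.

```bash
cat >> h.py <<'E'
def tool():
    s=ctrl.get_state(); return np.array(s['eef_pos']),rot(s['orientation'])
def yawx():
    p,T=tool(); return np.degrees(np.arctan2(T[1,0],T[0,0]))
def goto(target, xyaw=None):
    """print shift in tool axes to reach world TCP target, turn to bring tool x to xyaw deg"""
    p,T=tool(); d=T.T@(np.array(target)-p); print('shift',d.round(1),end=' ')
    if xyaw is not None:
        t=-(xyaw-yawx()); t=(t+180)%360-180; print('turn',round(np.radians(t),3),end='')
    print()
E
python3 - <<'E'
from h import *
p,T=tool(); c=ctrl.camera_params('wrist'); C=rot(c['attitude'])
print(T.T@(np.array(c['position'])-p)); print((T.T@C).round(3)); print(yawx())
goto([580,-260,270],106);
E
```

```text
[  81.99200672   -0.21581637 -142.60981969]
[[ 0.     0.947  0.321]
 [ 1.    -0.     0.   ]
 [ 0.     0.321 -0.947]]
22.21631844654646
shift [ 438.6 -165.   -38.7] turn -1.462
```

Run:
```python
from h import *
goto([551,-215,250],106.5)
```

```text
shift [ 428.8 -217.6  -18.7] turn -1.471
```

Call:
arm_command:
  series:
    - [[43, -22, -5, -0.15, 1], [90, -45, -10, -0.31, 1], [140, -70, -14, -0.48, 1], [190, -96, -19, -0.65, 1], [240, -121, -19, -0.82, 1], [290, -147, -19, -0.99, 1], [340, -172, -19, -1.16, 1], [385, -195, -19, -1.32, 1], [429, -218, -19, -1.47, 1], [429, -218, -19, -1.47, 1], [429, -218, -19, -1.47, 1]]

```text
clock: 2.62
eef_pos: [550.8, -214.7, 250.2]
orientation: [0.599, 0.801, -0.0, -0.0]
contact_force: [0.8, -1.1, -0.4]
width: 85.6
```

Run:
```python
from h import *
s=ctrl.get_state();print(s['clock'],s['eef_pos'],s['joint_positions'].round(2),s['joint_vel'].round(3),yawx())
p=ctrl.camera_params('wrist')
im,d=ctrl.capture('wrist'); P=pts('wrist',d,p); save('wj',im); np.savez('/tmp/wj.npz',im=im,d=d,P=P)
for n in ['handle','jig','cradle']:
    for o in ctrl.outline_of(n,'wrist')[:2]:
        q=P[o['mask']]; print(n,o['conf'],o['position'],q.mean(0),len(q))
```

```text
2.625 [ 550.81442725 -214.73449847  250.21093835] [-0.5  -0.04  1.67 -0.    1.51 -0.78] [-0.025 -0.006  0.005  0.001 -0.    -0.002] 106.40739333313503
handle 0.65 [553.8, 52.7] [764.43649031 -30.9563612   15.35571302] 873
handle 0.59 [278.1, 73.0] [ 522.03577134 -127.18548426  117.72308174] 1121
jig 0.6 [282.3, 121.5] [ 537.49510022 -173.76622198   29.00975577] 56456
cradle 0.59 [281.1, 122.9] [ 537.50463121 -173.70190683   29.06226181] 56359
```

View pics/wj.png

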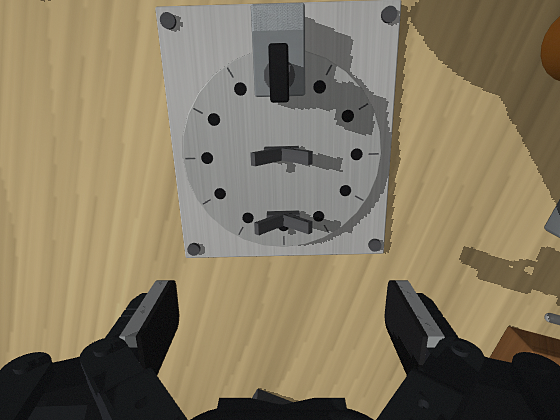

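The wrist view shows the whole jig. The handle is at (278,73), the Vs at (281,156) and (283,222), and the dial centre near (283,150).

Run:
```python
from h import *
z=np.load('/tmp/wj.npz');P=z['P']
s=np.zeros(P.shape[:2],bool); s[:270,150:410]=1
def rect(m,n):
    q=P[m]; r=cv2.minAreaRect(q[:,:2].astype(np.float32)); print(n,m.sum(),q.mean(0).round(1),np.round(r[0],1),np.round(r[1],1),round(r[2],1)); return np.array(r[0])
Z=P[...,2]
h=rect(s&(Z>112),'handle top'); print(np.median(Z[s&(Z>112)]))
k=np.ones((3,3),np.uint8)
mask=(s&(Z>36)&(Z<75)); rr=np.arange(420)[:,None]
a=rect(mask&(rr>140)&(rr<170),'V1'); b=rect(mask&(rr>205)&(rr<240),'V2')
for n,lo,hi in(('V1',140,170),('V2',205,240)):
    m=mask&(rr>lo)&(rr<hi); print(n,'ztop',np.percentile(Z[m],[2,50,98]))
    e=np.array([np.cos(np.radians(17)),np.sin(np.radians(17))]); q=P[m]; t=q[:,:2]@e; 
    # profile
    for t0 in np.arange(t.min(),t.max(),4):
        w=(t>=t0)&(t<t0+4); print(round(t0+2-t.mean(),1),q[w].mean(0).round(1) if w.any() else '',np.percentile(q[w][:,2],95).round(1) if w.any() else '')
d=a-b; print('dir',np.degrees(np.arctan2(d[1],d[0])),np.hypot(*d),'mid',(a+b)/2)
d=h-b; print('dir hb',np.degrees(np.arctan2(d[1],d[0])),np.hypot(*d))
pl=s&(Z>5)&(Z<60); pl=cv2.morphologyEx(pl.astype(np.uint8),cv2.MORPH_OPEN,np.ones((5,5),np.uint8))>0
rect(pl&(Z>9)&(Z<15),'plate')
dl=s&(Z>27)&(Z<33); dl=cv2.morphologyEx(dl.astype(np.uint8),cv2.MORPH_OPEN,np.ones((5,5),np.uint8))>0
q=P[dl][:,:2]; print('dial',cv2.minEnclosingCircle(q.astype(np.float32)),np.median(Z[dl]))
```

```text
handle top 1447 [ 523.  -128.7  175. ] [ 522.2 -127.4] [14.  39.8] 18.1
116.10886064469508
V1 917 [ 543.8 -194.    55.7] [ 544.  -194.8] [56.2 12.6] 17.7
V2 888 [ 564.5 -258.    54.6] [ 564.8 -259.6] [56.6 13.1] 17.7
V1 ztop [39.33132479 56.64802296 67.10211031]
-26.1 [ 518.9 -202.5   64.9] 67.1
-22.1 [ 522.7 -201.    64.6] 67.4
-18.1 [ 526.8 -199.8   59.8] 63.0
-14.1 [ 530.3 -197.8   54.8] 59.5
-10.1 [ 533.9 -196.7   51.2] 55.3
-6.1 [ 538.  -195.8   48.1] 51.4
-2.1 [ 542.1 -194.7   44.2] 46.7
1.9 [ 545.8 -193.5   44.7] 47.5
5.9 [ 549.4 -192.2   47.9] 50.4
9.9 [ 553.2 -190.8   51.9] 55.6
13.9 [ 557.  -189.3   55. ] 59.4
17.9 [ 560.9 -188.6   60.3] 63.6
21.9 [ 564.7 -187.5   64.8] 67.2
25.9 [ 568.3 -186.5   65.1] 67.2
29.9 [ 571.  -187.1   62.7] 63.4
V2 ztop [37.80317723 55.21633609 66.8963605 ]
-26.4 [ 539.5 -266.8   64.5] 66.6
-22.4 [ 543.2 -265.1   64.6] 67.1
-18.4 [ 547.2 -263.6   59.2] 63.0
-14.4 [ 550.5 -262.    53.4] 59.1
-10.4 [ 554.2 -260.9   50.9] 55.4
-6.4 [ 558.1 -260.    47.8] 51.6
-2.4 [ 561.9 -258.9   44.1] 47.3
1.6 [ 566.  -257.9   43.6] 46.2
5.6 [ 569.6 -256.2   46.9] 50.3
9.6 [ 573.4 -254.8   50.2] 54.4
13.6 [ 577.1 -253.3   52.7] 58.6
17.6 [ 581.2 -252.8   58.5] 62.8
21.6 [ 585.2 -251.8   64. ] 66.9
25.6 [ 588.9 -250.8   65. ] 67.3
29.6 [ 591.6 -250.6   62.8] 63.7
dir 107.80646527362498 68.04560549837967 mid [ 554.40505981 -227.16147614]
dir hb 107.87824671654967 138.83066068529388
plate 22022 [ 532.9 -158.6   12. ] [ 542.  -189.2] [230.4 260.4] 17.9
dial ((545.30712890625, -198.51319885253906), 99.87018585205078) 30.010789584454585
```

Run:
```python
from h import *
goto([527,150,230],101)
```

```text
shift [357.5  80.3  20.3] turn 0.093
```

Call:
arm_command:
  series:
    - [[50, 11, 0, 0.01, 1], [105, 23, 0, 0.03, 1], [160, 36, 0, 0.05, 1], [215, 48, 5, 0.06, 1], [270, 60, 10, 0.08, 1], [320, 72, 15, 0.09, 1], [357, 80, 20, 0.09, 1], [357, 80, 20, 0.09, 1], [357, 80, 20, 0.09, 1]]

```text
clock: 3.95
eef_pos: [527.1, 148.6, 230.5]
orientation: [0.635, 0.772, -0.0, 0.0]
contact_force: [-1.1, 0.2, 0.8]
width: 85.7
```

Run:
```python
from h import *
s=ctrl.get_state();print(s['clock'],s['eef_pos'],s['joint_positions'].round(2),s['joint_vel'].round(3),yawx())
p=ctrl.camera_params('wrist')
im,d=ctrl.capture('wrist'); P=pts('wrist',d,p); save('wb',im); np.savez('/tmp/wb.npz',im=im,d=d,P=P)
for o in ctrl.outline_of('tube_mid','wrist')[:3]:
        m=o['mask']; Z=P[...,2]; 
        m=m&(Z>10)&(Z<35); q=P[m];r=cv2.minAreaRect(q[:,:2].astype(np.float32))
        print(o['conf'],o['position'],q.mean(0),np.percentile(q[:,2],[5,50,95,99]),r)
```

```text
3.95 [527.06715457 148.55717599 230.46087061] [ 0.14 -0.13  1.79 -0.    1.48 -0.05] [-0.016  0.    -0.004  0.004 -0.001  0.003] 101.10582772811735
0.57 [282.1, 164.2] [525.15833081 160.25764692  26.10886454] [19.32258283 27.11269169 29.30408598 29.82723951] ((526.0552368164062, 157.18856811523438), (23.565082550048828, 110.01039123535156), 10.612732887268066)
```

View pics/wb.png

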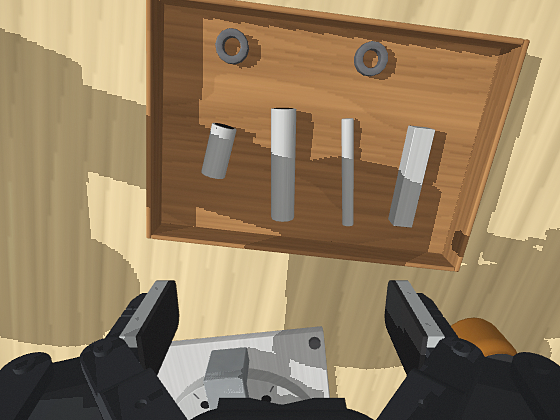

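The wrist view shows the tube at (283,164) with a clear gap either side: the short tube is at (218,150) and the rod at (347,172). The measured length of 110 mm and width of 24 mm match.

Run:
```python
from h import *
goto([526,157.5,60],100.6);goto([526,157.5,8],100.6)
```

```text
shift [  9.5   0.5 170.6] turn 0.008
shift [  9.5   0.5 222.6] turn 0.008
```

Call:
arm_command:
  series:
    - [[5, 0.5, 40, 0.008, 0], [9.5, 0.5, 90, 0.008, 0], [9.5, 0.5, 130, 0.008, 0], [9.5, 0.5, 160, 0.008, 0], [9.5, 0.5, 160, 0.008, 0], [9.5, 0.5, 175, 0.008, 0], [9.5, 0.5, 190, 0.008, 0], [9.5, 0.5, 190, 0.008, 0]]
  squeeze: 40

```text
clock: 5.05
eef_pos: [525.1, 157.3, 39.4]
orientation: [0.639, 0.769, -0.001, -0.0]
contact_force: [-0.3, -0.7, 0.1]
width: 42.8
```

Run:
```python
from h import *
s=ctrl.get_state();print(s['clock'],s['eef_pos'],s['width'],yawx())
im,d=ctrl.capture('wrist'); save('wb2',im)
goto([526,157.5,8],100.6)
```

```text
5.05 [525.12275021 157.29807153  39.39948695] 42.77742985640201 100.57959335602452
shift [-0.   0.3 32.2] turn -0.0
```

View pics/wb2.png

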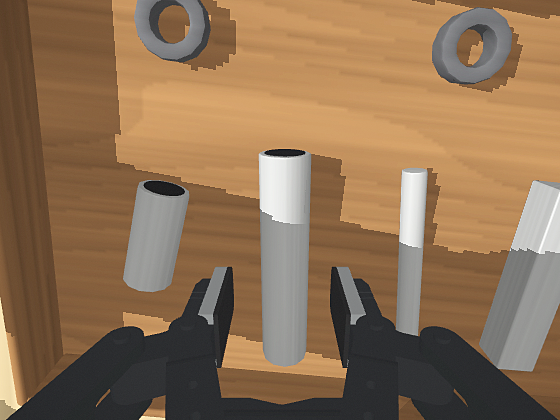

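The tube sits centred between the open fingers at (285,255), and the rod and short tube stand clear of both. I'll go down and grip.

Call:
arm_command:
  series:
    - [[0, 0.3, 12, 0, 0], [0, 0.3, 22, 0, 0], [0, 0.3, 31, 0, 0], [0, 0.3, 31, 0, 0], [0, 0.3, 31, 0, -1], [0, 0.3, 31, 0, -1], [0, 0.3, 31, 0, -1], [0, 0.3, 31, 0, -1]]
  squeeze: 40

```text
clock: 6.1
eef_pos: [526.3, 157.6, 9.5]
orientation: [0.639, 0.769, -0.0, 0.0]
contact_force: [1.1, -0.5, 0.8]
width: 22.7
```

Call:
arm_command:
  series:
    - [[0, 0, 0, 0, -1], [0, 0, -20, 0, -1], [0, 0, -50, 0, -1], [0, 0, -100, 0, -1], [0, 0, -130, 0, -1], [0, 0, -130, 0, -1]]

```text
clock: 6.85
eef_pos: [528.6, 158.0, 144.0]
orientation: [0.639, 0.769, 0.003, 0.003]
contact_force: [0.5, -0.3, -1.8]
width: 22.0
```

Run:
```python
from h import *
s=ctrl.get_state();print(s['clock'],s['eef_pos'],s['width'],yawx(),s['contact_force'])
p=ctrl.camera_params('wrist')
im,d=ctrl.capture('wrist'); save('wl',im); P=pts('wrist',d,p); np.savez('/tmp/wl.npz',im=im,d=d,P=P)
for c in('side','scene'):
    im2,d2=ctrl.capture(c); save(c+'l',im2); P2=pts(c,d2)
    for o in ctrl.outline_of('tube_mid',c)[:2]:
        q=P2[o['mask']]; print(c,o['conf'],o['position'],q.mean(0))
```

```text
6.85 [528.61392692 158.02614145 144.01222826] 22.022483887090182 100.59114299395381 [ 0.53060237 -0.25297075 -1.79309141]
side 0.8 [309.1, 218.4] [520.12277767 181.13951163 157.98233693]
scene 0.91 [312.1, 171.0] [529.40731181 162.04261352 151.66401141]
```

View pics/wl.png

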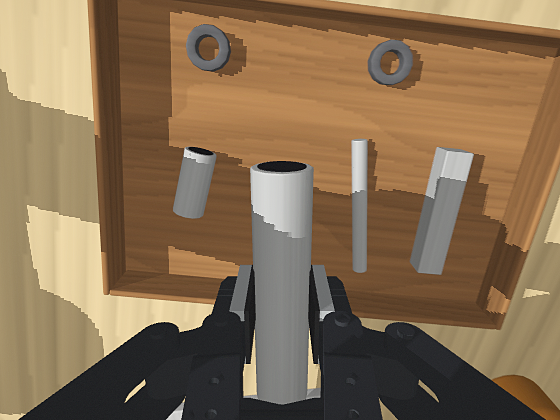

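View pics/sidel.png

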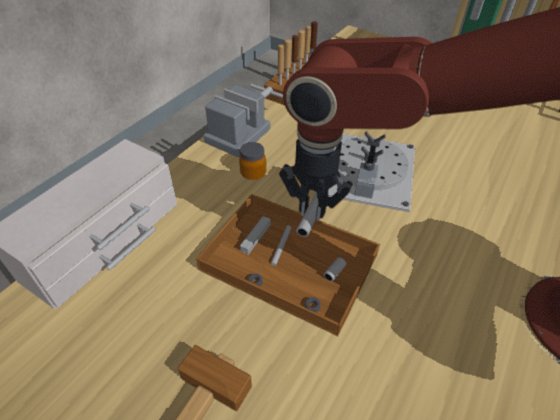

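The tube is lifted and held between the pads, as both the wrist view (283,280) and the side view (310,218) show. The other stock is undisturbed. Next I'll measure how the tube sits in the hand.

Run:
```python
from h import *
z=np.load('/tmp/wl.npz');P=z['P'];p,T=tool()
q=(P-p)@T
s=np.zeros(P.shape[:2],bool); s[150:405,245:322]=1
m=s&(abs(q[...,1])<14)&(q[...,2]>-40)&(q[...,2]<25)
t=q[m]; print(p, m.sum(),t.min(0),t.max(0))
for x0 in range(-60,70,10):
    w=t[(t[:,0]>=x0)&(t[:,0]<x0+10)]
    if len(w)>8:
        c=w[abs(w[:,1]-np.median(w[:,1]))<3]; print(x0+5,len(w),'ytop',w[:,1].min().round(1),w[:,1].max().round(1),'zridge',np.percentile(w[:,2],5).round(1), c[:,2].mean().round(1))
```

```text
[524.7709943  157.38171987 137.18057434] 13688 [-56.35837953 -12.311883   -39.93675473] [54.79611857 13.99487537 -4.89956254]
-55 56 ytop -8.9 14.0 zridge -22.3 -19.2
-45 824 ytop -8.8 13.8 zridge -26.3 -25.8
-35 918 ytop -8.9 14.0 zridge -26.3 -25.8
-25 998 ytop -8.8 13.9 zridge -26.3 -25.8
-15 1054 ytop -8.5 14.0 zridge -26.4 -25.8
-5 1215 ytop -8.5 14.0 zridge -29.9 -25.7
5 1303 ytop -8.5 14.0 zridge -30.2 -25.8
15 1581 ytop -12.3 14.0 zridge -31.9 -25.4
25 1387 ytop -8.9 14.0 zridge -26.4 -25.9
35 1478 ytop -9.0 14.0 zridge -26.5 -25.8
45 1585 ytop -8.9 14.0 zridge -26.5 -25.8
55 1289 ytop -8.9 14.0 zridge -26.2 -21.1
```

Run:
```python
from h import *
s=ctrl.get_state(); print(s['joint_vel'].round(3),s['width'])
c=ctrl.camera_params('wrist');p,T=tool()
im,d=ctrl.capture('wrist');P=pts('wrist',d,c)
q=(P-p)@T
s=np.zeros(P.shape[:2],bool); s[150:405,235:330]=1
m=s&(abs(q[...,1])<13)&(q[...,2]>-30)&(q[...,2]<15)
t=q[m]; print(p, np.percentile(t,[.3,99.7],axis=0))
for x0 in range(-60,70,10):
    w=t[(t[:,0]>=x0)&(t[:,0]<x0+10)]
    if len(w)>8:
        r=w[w[:,2]<np.percentile(w[:,2],3)+2]; print(x0+5,len(w),'y',w[:,1].min().round(1),w[:,1].max().round(1),'zridge',np.percentile(w[:,2],5).round(1),'yr', r[:,1].mean().round(1))
# target: tube centre in cradle, TCP offsets computed with centre x,y offset
goto([554.4,-227.2,120],107.8)
```

```text
[ 0.001  0.004 -0.005  0.001  0.001  0.   ] 22.476299919055275
[524.7709943  157.38171987 137.18057434] [[-50.55370701 -12.60344848 -28.99617928]
 [ 54.69066845  12.48774126  -1.18899626]]
-55 61 y -12.6 11.4 zridge -15.3 yr -0.8
-45 849 y -12.6 11.4 zridge -19.3 yr -0.6
-35 948 y -12.6 11.4 zridge -19.5 yr -0.8
-25 1022 y -12.6 11.4 zridge -19.5 yr -0.7
-15 1087 y -12.3 11.0 zridge -19.6 yr -0.7
-5 1295 y -11.9 10.7 zridge -23.3 yr -1.2
5 1401 y -12.0 12.5 zridge -24.0 yr -1.4
15 1617 y -13.0 13.0 zridge -25.1 yr 3.2
25 1418 y -12.6 11.4 zridge -19.6 yr -0.6
35 1532 y -12.7 11.4 zridge -19.6 yr -0.7
45 1619 y -12.5 11.3 zridge -19.6 yr -0.6
55 1328 y -12.7 11.4 zridge -19.4 yr -0.7
shift [-383.5  -41.6   17.6] turn -0.126
```

Run:
```python
from h import *
goto([555,-227,150],107.8)
```

```text
shift [-383.4  -41.1  -12.4] turn -0.126
```

Call:
arm_command:
  series:
    - [[-25, -3, -13, 0, -1], [-70, -8, -18, -0.02, -1], [-120, -13, -18, -0.04, -1], [-170, -18, -18, -0.06, -1], [-220, -24, -18, -0.08, -1], [-270, -29, -18, -0.1, -1], [-320, -35, -18, -0.12, -1], [-360, -39, -15, -0.126, -1], [-383, -41, -12, -0.126, -1], [-383, -41, -12, -0.126, -1], [-383, -41, -12, -0.126, -1], [-383, -41, -12, -0.126, -1]]

```text
clock: 8.65
eef_pos: [555.1, -225.3, 149.6]
orientation: [0.589, 0.808, -0.001, -0.001]
contact_force: [-0.1, -0.0, -1.0]
width: 22.4
```

Run:
```python
from h import *
s=ctrl.get_state(); print(s['clock'],s['joint_vel'].round(3),s['width'],s['eef_pos'])
c=ctrl.camera_params('wrist');p,T=tool()
im,d=ctrl.capture('wrist');P=pts('wrist',d,c); save('wc',im)
q=(P-p)@T
s=np.zeros(P.shape[:2],bool); s[150:405,235:330]=1
m=s&(abs(q[...,1])<13)&(q[...,2]>-30)&(q[...,2]<15)
t=q[m]; w=t[(t[:,0]>30)&(t[:,0]<50)];print(t[:,0].min(),t[:,0].max(),w.min(0),w.max(0))
goto([555,-227,70],107.8); goto([555,-227,53.5],107.8)
```

```text
8.65 [-0.    -0.001 -0.004 -0.003 -0.001 -0.   ] 22.39606747754199 [ 555.14231599 -225.2761856   149.56890043]
-54.27213318931765 54.96719887841191 [ 30.00479723 -12.64509256 -21.1881148 ] [49.99489604 11.38561212 -6.97932122]
shift [-1.5 -0.4 79.7] turn 0.002
shift [-1.5 -0.3 96.2] turn 0.002
```

View pics/wc.png

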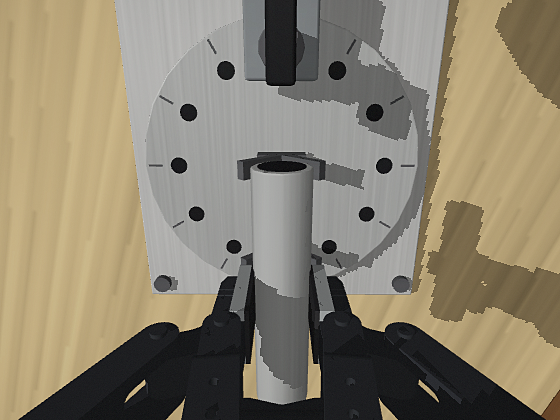

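The tube hangs in line over the Vs, with the near V showing at (282,163) and the handle well beyond at (280,45). I'll lower it now.

Call:
arm_command:
  series:
    - [[-1.5, -0.4, 30, 0, -1], [-1.5, -0.4, 60, 0, -1], [-1.5, -0.4, 78, 0, -1], [-1.5, -0.4, 78, 0, -1], [-1.5, -0.4, 85, 0, -1], [-1.5, -0.4, 90, 0, -1], [-1.5, -0.4, 95, 0, -1], [-1.5, -0.4, 95, 0, -1], [-1.5, -0.4, 95, 0, -1]]

```text
clock: 9.82
eef_pos: [555.1, -227.1, 54.9]
orientation: [0.589, 0.808, -0.001, -0.001]
contact_force: [0.1, 0.6, -1.1]
width: 22.0
```

Run:
```python
from h import *
s=ctrl.get_state(); print(s['clock'],s['width'],s['eef_pos'],s['contact_force'],s['moment'],yawx())
for c in ('wrist','side'):
    im,d=ctrl.capture(c); save(c+'d',im)
cv2.imwrite('pics/sided_c.png',cv2.resize(cv2.imread('pics/sided.png')[100:230,270:450],None,fx=4,fy=4))
```

```text
9.825 22.046069040883733 [ 555.07082542 -227.1252134    54.86357935] [ 0.11779831  0.63528757 -1.05894016] [-0.00668158 -0.00227166  0.00633869] 107.89134882882173
```

View pics/wristd.png

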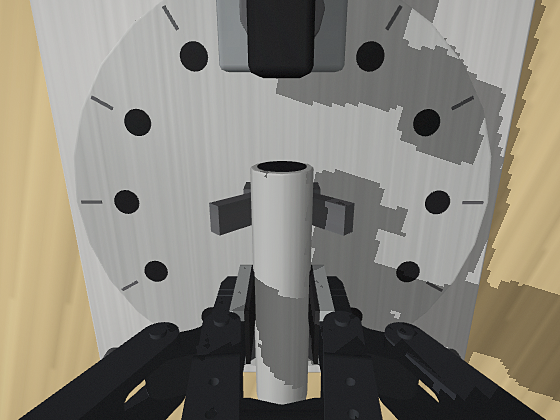

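View pics/sided_c.png

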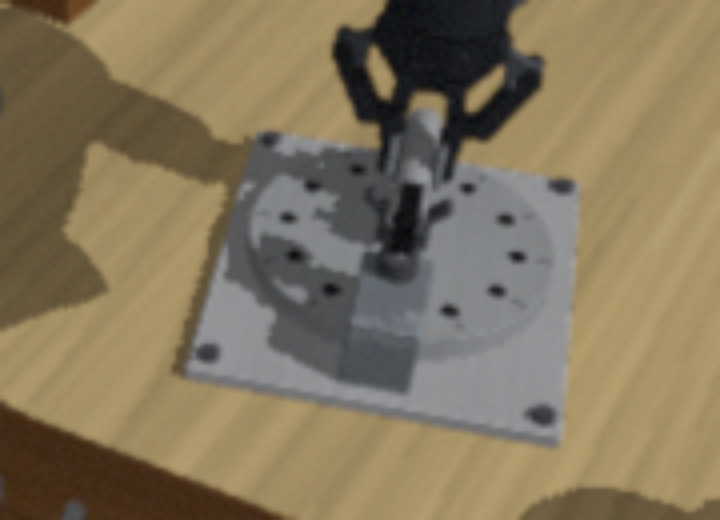

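The tube is centred in the Vs in the wrist view at (283,210) but has not made contact yet. I'll go down another 2.5 mm.

Call:
arm_command:
  series:
    - [[0, 0, 1, 0, -1], [0, 0, 2, 0, -1], [0, 0, 2.5, 0, -1], [0, 0, 2.5, 0, -1]]

```text
clock: 10.42
eef_pos: [555.1, -227.2, 52.6]
orientation: [0.589, 0.808, -0.001, -0.001]
contact_force: [-1.1, 1.4, -1.0]
width: 22.7
```

Call:
arm_command:
  series:
    - [[0, 0, 0, 0, -0.35], [0, 0, 0, 0, -0.2], [0, 0, 0, 0, 0], [0, 0, 0, 0, 0], [0, 0, 0, 0, 0], [0, 0, 0, 0, 0]]

```text
clock: 11.18
eef_pos: [555.1, -227.2, 52.6]
orientation: [0.589, 0.808, -0.001, -0.001]
contact_force: [0.4, -0.3, 0.4]
width: 42.8
```

Run:
```python
from h import *
s=ctrl.get_state(); print(s['clock'],s['width'],s['eef_pos'],s['contact_force'],yawx())
c=ctrl.camera_params('wrist');im,d=ctrl.capture('wrist');P=pts('wrist',d,c); save('wr',im)
v=np.array([np.cos(np.radians(107.8)),np.sin(np.radians(107.8))]);n=np.array([v[1],-v[0]])
D=P[...,:2]-[554.4,-227.2]; y=D@v; x=D@n; Z=P[...,2]
for a in range(-55,60,10):
    w=(abs(y-a)<5)&(abs(x)<16)&(Z>60)&(Z<75)
    if w.sum()>5: 
        r=w&(Z>np.percentile(Z[w],97)-2.5); print(a,w.sum(),'x',x[r].mean().round(1),'top',np.percentile(Z[w],95).round(1))
w=(abs(x)<8)&(Z>62)&(Z<75); print(y[w].min(),y[w].max())
```

```text
11.175 42.81106516094561 [ 555.0913271  -227.15369926   52.61283799] [ 0.44332278 -0.28240503  0.41737781] 107.89258598511816
-55 64 x -0.9 top 68.1
-45 846 x 0.1 top 72.0
-35 964 x -0.1 top 72.0
-25 1010 x 0.0 top 72.1
-15 1072 x -0.1 top 72.0
-5 1155 x -0.1 top 72.1
5 1240 x -0.0 top 72.1
15 1298 x -0.1 top 72.1
25 1414 x 0.1 top 72.1
35 1513 x -0.2 top 72.1
45 1629 x -0.1 top 72.1
55 1091 x -0.3 top 72.0
-50.57005954910045 54.78080081409716
```

View pics/wr.png

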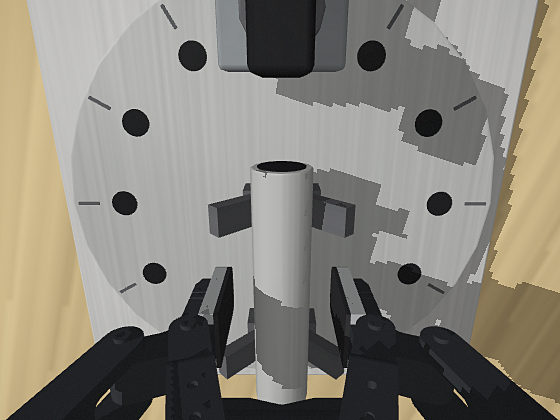

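The tube rests in both Vs: its axis is within 0.2 mm across, its top is at 72.1 mm along its length, and the fingers are clear of it on both sides. I'll retreat and go over the handle.

Call:
arm_command:
  series:
    - [[0, 0, -10, 0, 0], [0, 0, -40, 0, 0], [0, 0, -90, 0, 0], [0, 0, -110, 0, 0], [0, 0, -110, 0, 0], [0, 0, -110, 0, 0]]

```text
clock: 11.98
eef_pos: [554.4, -226.5, 160.5]
orientation: [0.589, 0.808, -0.001, -0.003]
contact_force: [0.2, -0.7, -0.5]
width: 42.5
```

Run:
```python
from h import *
s=ctrl.get_state(); print(s['clock'],s['width'],s['eef_pos'],yawx())
c=ctrl.camera_params('wrist');im,d=ctrl.capture('wrist');P=pts('wrist',d,c); save('wh',im)
Z=P[...,2]; w=(Z>112)&(Z<120)&(P[...,1]>-170)&(P[...,1]<-80); r=cv2.minAreaRect(P[w][:,:2].astype(np.float32)); print(w.sum(),r)
goto([522.3,-127.3,140],107.8); goto([522.3,-127.3,88],107.8)
```

```text
11.975 42.511618543447796 [ 554.39218234 -226.49390544  160.49746193] 107.89200918455906
2452 ((522.6351318359375, -128.94215393066406), (14.008313179016113, 36.14069747924805), 17.78915023803711)
shift [104.    0.2  20.3] turn 0.002
shift [103.8   0.5  72.3] turn 0.002
```

View pics/wh.png

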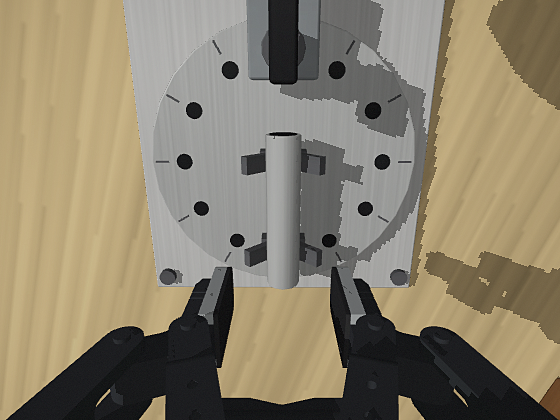

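The tube lies in both Vs, spanning (283,135) to (283,285), and the handle is at (283,45). I'll move over the handle.

Call:
arm_command:
  series:
    - [[40, 0.3, 0, 0, 0], [80, 0.3, 0, 0, 0], [104, 0.3, 5, 0, 0], [104, 0.3, 15, 0, 0], [104, 0.3, 15, 0, 0], [104, 0.3, 15, 0, 0]]

```text
clock: 12.78
eef_pos: [522.6, -128.1, 145.1]
orientation: [0.589, 0.808, -0.002, -0.003]
contact_force: [-0.2, 0.5, -0.1]
width: 42.6
```

Run:
```python
from h import *
s=ctrl.get_state(); print(s['clock'],s['width'],s['eef_pos'],s['joint_vel'].round(3),yawx())
c=ctrl.camera_params('wrist');im,d=ctrl.capture('wrist');P=pts('wrist',d,c); save('wh2',im)
Z=P[...,2]; w=(Z>112)&(Z<119)&(abs(P[...,1]+127)<30)&(abs(P[...,0]-522)<20); r=cv2.minAreaRect(P[w][:,:2].astype(np.float32)); print(w.sum(),r)
goto([522.4,-127.3,88],107.8)
```

```text
12.775 42.58624457585964 [ 522.61834807 -128.14573138  145.10224524] [-0.    -0.006 -0.008 -0.     0.001  0.001] 107.83769864241354
1872 ((522.1660766601562, -127.23811340332031), (13.947295188903809, 40.499839782714844), 18.04912567138672)
shift [ 0.8  0.3 57.4] turn 0.001
```

View pics/wh2.png

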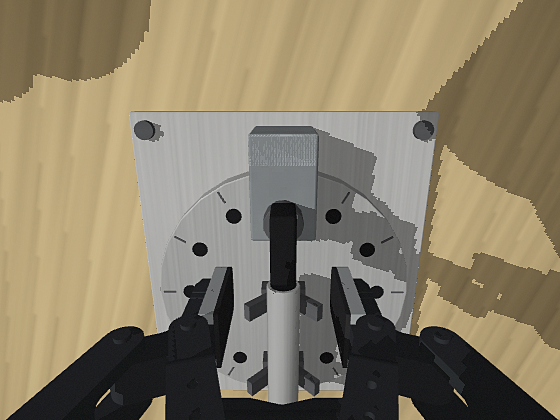

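The handle at (283,245) is centred between the fingers. I'll go down and grip.

Call:
arm_command:
  series:
    - [[0.5, 0, 20, 0, 0], [0.8, 0, 40, 0, 0], [0.8, 0, 50, 0, 0], [0.8, 0, 57, 0, 0], [0.8, 0, 57, 0, 0], [0.8, 0, 57, 0, 0], [0.8, 0, 57, 0, -1], [0.8, 0, 57, 0, -1], [0.8, 0, 57, 0, -1], [0.8, 0, 57, 0, -1], [0.8, 0, 57, 0, -1]]
  squeeze: 80

```text
clock: 14.2
eef_pos: [522.8, -127.4, 89.3]
orientation: [0.589, 0.808, -0.001, -0.002]
contact_force: [-0.5, 0.9, 6.0]
width: 13.0
```

Call:
arm_command:
  series:
    - [[0, 0, -4, 0, -1], [0, 0, -8, 0, -1], [0, 0, -12, 0, -1], [0, 0, -16, 0, -1], [0, 0, -20, 0, -1], [0, 0, -20, 0, -1], [0, 0, -20, 0, -1]]

```text
clock: 15.08
eef_pos: [522.7, -127.4, 106.8]
orientation: [0.589, 0.808, -0.001, -0.002]
contact_force: [7.7, -2.7, -11.9]
width: 12.7
```

```bash
cat > chk.py <<'E'
from h import *
s=ctrl.get_state(); print(s['clock'],s['width'],s['eef_pos'],s['contact_force'])
for c in('scene','side'):
    im,d=ctrl.capture(c);P=pts(c,d); Z=P[...,2]
    w=(Z>60)&(abs(P[...,1]+127)<25)&(abs(P[...,0]-522)<16)
    dark=im.max(-1)<40; q=P[w&dark]
    print(c,'dark z hist',np.histogram(q[:,2],bins=np.arange(60,170,5)))
    save('hold_'+c,im)
    s0=(slice(110,200),slice(120,250)) if c=='scene' else (slice(110,210),slice(310,430))
    cv2.imwrite(f'pics/holdc_{c}.png',cv2.resize(cv2.cvtColor(im[s0],cv2.COLOR_RGB2BGR),None,fx=5.5,fy=5.5))
im,d=ctrl.capture('wrist'); save('hold_w',im)
E
python3 chk.py
```

```text
15.075 12.712512648984491 [ 522.66046714 -127.41912202  106.7900723 ] [  7.69833139  -2.71721422 -11.93966429]
scene dark z hist (array([ 2, 10, 11,  4,  2,  0,  0,  0,  0,  0,  9,  8, 14,  8, 18,  5,  4,
        1,  5,  9,  3]), array([ 60,  65,  70,  75,  80,  85,  90,  95, 100, 105, 110, 115, 120,
       125, 130, 135, 140, 145, 150, 155, 160, 165]))
side dark z hist (array([ 1,  2,  0,  0,  0,  0,  0,  0,  0,  0,  8, 15, 14, 10, 58,  5,  6,
        7, 13, 12, 11]), array([ 60,  65,  70,  75,  80,  85,  90,  95, 100, 105, 110, 115, 120,
       125, 130, 135, 140, 145, 150, 155, 160, 165]))
```

View pics/holdc_scene.png

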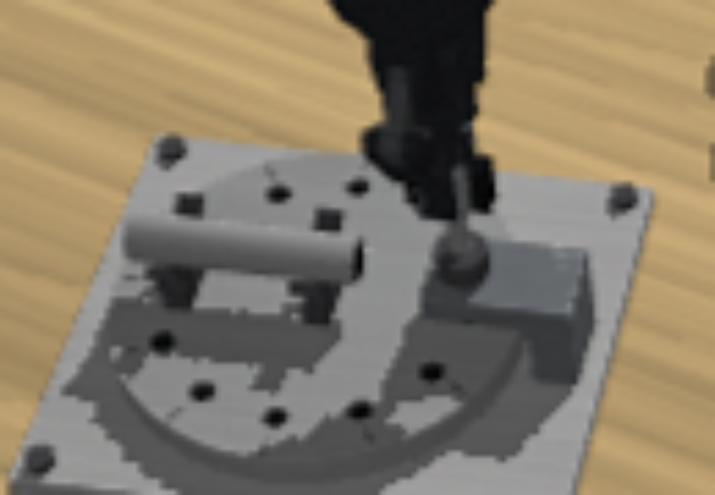

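View pics/hold_w.png

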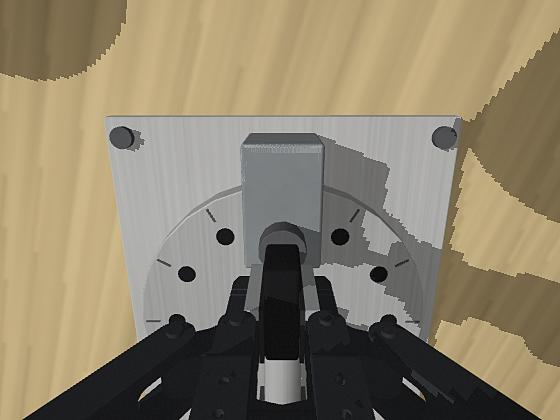

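The handle is up and the rod is showing below it, in the scene crop at (460,200). The tube is still seated in both Vs. The TCP has risen 17.5 mm at about 12 N, which fits the spring. I'll pull on to the stop.

Call:
arm_command:
  series:
    - [[0, 0, -3, 0, -1], [0, 0, -5, 0, -1], [0, 0, -7, 0, -1], [0, 0, -8, 0, -1], [0, 0, -8, 0, -1], [0, 0, -8, 0, -1]]

```text
clock: 15.98
eef_pos: [522.6, -127.4, 111.4]
orientation: [0.589, 0.808, -0.001, -0.002]
contact_force: [10.7, -3.3, -15.6]
width: 12.2
```

```bash
python3 chk.py
python3 - <<'E'
from h import *
c=ctrl.camera_params('wrist');im,d=ctrl.capture('wrist');P=pts('wrist',d,c)
q=P[240:300,270:292,:]; print('handle top z',np.percentile(q[...,2],[5,25,50,75,95]))
for r in range(230,370,10): print(r,P[r,281].round(1),im[r,281])
E
```

```text
15.975 12.159009957372234 [ 522.59515977 -127.38027223  111.37543302] [ 10.71210461  -3.33161675 -15.62328371]
scene dark z hist (array([ 1, 13,  9,  5,  0,  0,  0,  0,  0,  0,  3, 10, 10, 12,  8, 14,  8,
        4,  1,  9,  6]), array([ 60,  65,  70,  75,  80,  85,  90,  95, 100, 105, 110, 115, 120,
       125, 130, 135, 140, 145, 150, 155, 160, 165]))
side dark z hist (array([ 0,  3,  1,  0,  0,  0,  0,  0,  0,  0,  0, 14, 11, 13, 14, 52,  6,
        6,  5, 14, 12]), array([ 60,  65,  70,  75,  80,  85,  90,  95, 100, 105, 110, 115, 120,
       125, 130, 135, 140, 145, 150, 155, 160, 165]))
handle top z [ 76.98097923 124.49817549 136.31571534 137.88410897 138.6339172 ]
230 [ 518.3 -117.1   75.8] [84 84 86]
240 [ 520.  -122.6   75.8] [78 78 80]
250 [ 515.6 -108.2  120.7] [19 17 18]
260 [ 515.7 -108.3  129.3] [18 20 18]
270 [ 515.8 -108.5  137. ] [23 24 26]
280 [ 516.9 -111.9  137.9] [25 25 26]
290 [ 518.2 -116.   137.5] [27 29 29]
300 [ 519.4 -119.8  137.8] [17 18 18]
310 [ 520.9 -124.2  137.3] [15 16 19]
320 [ 522.  -127.9  138.1] [16 15 15]
330 [ 523.7 -132.9  137. ] [14 11 14]
340 [ 524.6 -136.   138.7] [18 16 18]
350 [ 526.3 -141.   137.9] [19 16 18]
360 [ 545.2 -201.1   71.1] [146 147 146]
```

View pics/holdc_scene.png

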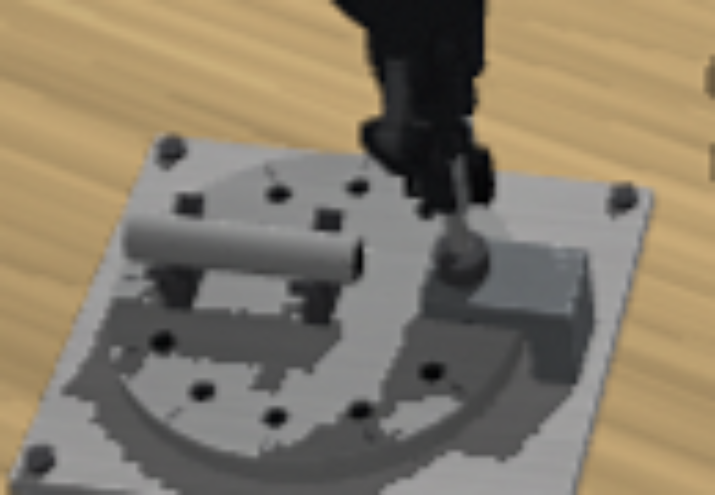

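View pics/hold_w.png

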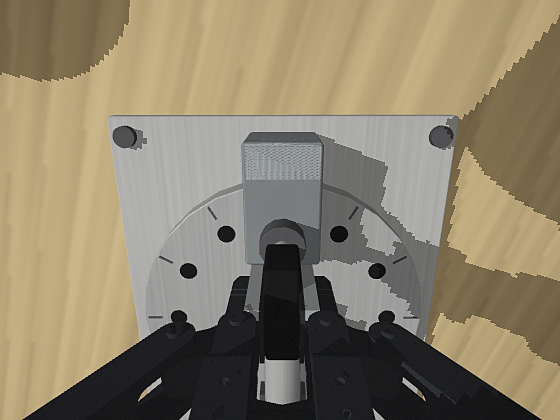

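The handle top is now at 137.9 mm, against 116.1 mm when seated, so the plunger is about 21.8 mm back against its stop. I'll check the tube and the stability of the hold once more, then hand in.

Run:
```python
from h import *
im,d=ctrl.capture('scene');P=pts('scene',d)
o=ctrl.outline_of('tube_mid','scene')[0]; q=P[o['mask']]; q=q[(q[:,2]>55)&(q[:,2]<78)]
print(o['conf'],cv2.minAreaRect(q[:,:2].astype(np.float32)),q[:,2].max())
s=ctrl.get_state(); print(s['clock'],s['eef_pos'],s['contact_force'],s['width'])
print(ctrl.hand_in())
```

```text
0.91 ((558.7449340820312, -225.62916564941406), (21.584827423095703, 108.46979522705078), 15.409586906433105) 76.38581258727254
16.275 [ 522.62806998 -127.38515087  111.38460255] [ 11.25164096  -2.81962801 -16.63091558] 12.558936272261846
the job is handed in; nothing more can be done
None
```

The long thick tube is in the two V supports, and the job was handed in at about 16 s with the gripper holding the plunger fully back. The hand-in itself reports no verdict.

- **Tube:** right after I let go, the wrist camera put the tube axis within 0.3 mm of the cradle line along its length. Its top was level at 72.1 mm, which puts the centre at 60 mm, and it was within a few mm along the Vs.
- **Plunger:** the T-handle was gripped with 80 N and pulled up. Its top rose from 116.1 to 137.9 mm, about 21.8 of the 22 mm. The hold was steady at about 16 N, roughly the spring force plus some push on the stop. About 11 N of sideways force remains, because the grip is slightly off-centre.
- **Disagreement:** the last scene-camera check put the tube about 4 mm off in x, with its top up to 4 mm higher. That camera sees only one flank and had a similar offset earlier, so I trusted the wrist measurement. The pictures show the tube unmoved.
- **Other items:** the remaining stock was undisturbed in the bin when I lifted the tube out, and I did not go near the bin again. The arm never went near the mallet or the jar. I did not measure any of these again at the end.

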